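# Close the joint of an arched cabinet panel and lock it

## Robot

A 6-joint arm with a two-finger parallel gripper is mounted at the origin on the work surface. World frame = base frame: x ahead of the robot, y to its left, z up, the work surface at z = 0. Lengths are in m, angles in rad, forces in N, time in s.
With the tool pointing down it reaches from about 0.25 to 0.725 m from the base axis. Payload 4 kg.
Tool frame: the origin (TCP) lies midway between the tips of the shut fingers; the grasp point (between the pads) lies 19 mm behind it (bot.grip_depth is the distance from the TCP to the grasp point, in m); z points along the fingers, y is the line along which they close (so a half turn about z gives the same grasp; the last joint's range is limited). The gripper opens to 85 mm and grips with 20 to 120 N. Pads are 22 mm wide; open, the fingers measure 114 mm over their backs; the gripper's body (76 mm by 85 mm) begins 54 mm behind the grasp point. The pads swing forward as they close: fully open they stand 13 mm farther back than shut.
Start: joints at [1.329, 0.241, 0.005, 1.335, 0, 1.571], TCP at [0.12, 0.485, 0.231] pointing down, gripper open.
Joint ranges: [-2.72, 2.72], [-1.05, 1.87], [-1.09, 1.28], [-1.99, 2.15], [-1.42, 1.44], [-3.14, 3.14]. Speed limits (rad/s): [2.79, 2.79, 3.14, 3.14, 3.14, 3.14].

## Interface

Orientations are given as a unit quaternion [x, y, z, w].
In Python, from workcell import bot gives the robot as it stands.
- The arm moves only by the shell command python3 -m creep 'ROWS'. ROWS is JSON, one flat list of numbers, 5 for each row, row after row: the shift along the world's x, y, z in m, then the turn about the world's z in rad, then the finger opening in m, from 0 to 0.0854. In form: [x, y, z, twist, claw, x, y, z, twist, claw, ...]. A call has 1 to 10 rows; each row is the pose to reach, as a shift and turn from the pose commanded when the call began; what a row does not reach only later rows make up. A row lasts 1/12 s, in which the tool goes at most 41.7 mm and 7.16 degrees, less where a joint would pass 70% of its speed; a pose out of reach is approached as far as the arm can. A call with a gripper value outside its range is refused whole. The fingers move at their own pace and stop on an object; the grip force is fixed at half the most. Time passes only in rows, so rows that repeat a pose let the fingers close. It gives the time, the measured TCP pose, the force, the opening and the grip force at its end, in the units of the state.
- bot.get_obs(): the state, without advancing time (a new reading comes with each control period).
- bot.camera(name): name is "side" or "top" or "wrist"; returns a dict with "pixels" (420x560x3 uint8, red, green, blue), "camera_matrix" (3x3 intrinsics, pixels), "extrinsics" (4x4, takes a point from world to camera coordinates); the wrist camera has in their place "T_tool_cam" (4x4, takes a point from camera to tool coordinates, whose origin is the TCP and whose axes are the flange's). Camera axes: x right, y down, z forward; pixel columns grow to the right and rows downward; lengths in m; the calibration is good to about 2 mm. A picture is of the moment at which its call begins: read the wrist's pose just before it. There is no depth.
- bot.job_done(): hands the job in; it is judged then, once.
Trained networks look in the newest picture that a camera, given by its name, has taken for a name from the list of things; names that differ only in an ending like _2 or _b are one class to them, and where a whole thing is asked for, a point or a joint stands for the part that bears it (a point fixed in the world has none). Each returns a list of dicts, best first, with "score" (0 to 1); they miss things now and then, are a little off and sometimes report something else, mostly with a low value. They report only what shows in the picture. A call takes as long as a camera call. They do not tell look-alikes from the thing itself.
- bot.look_for(camera, thing): "centre" ([column, row] as shares, 0 to 1, of the picture: columns of its width, rows of its height, amid what is visible of it).
- bot.place_of(camera, thing): "centre" ([column, row] as shares, 0 to 1, of the picture: columns of its width, rows of its height: a listed point, or the origin of a listed thing).
The state is a dict: "clock": time; "joint_pos": joint angles; "joint_vel": joint speeds; "tau": joint torques, N m; "eef_pos": TCP position; "tool_rot": TCP orientation; "ft_force": force on the tool from outside, world axes, zero at the start; "ft_torque": the same for the moment, N m; "grip_width": finger opening in m; "grasp_force": force on a finger pad.
Only numpy, scipy, OpenCV 4.12 (cv2) and the standard library are available. Lean on these libraries where they do the work, as an engineer would, in place of code of your own. Each camera call takes 0.05 s, during which the arm holds its last target. There are 200 camera calls.

## Task

Put the loose panel half on the assembly board, batten upwards, with a long edge butted tight against the straight edge of the clamped arched half, so that the joint is closed along its whole length and the ends of the two halves are level. Then turn the wooden turn-button clockwise to its end stop, so that its toe locks the loose half from behind, and let go. Leave the valve, the brass ring, the transformer and the trimming tool where they are.

Things in the scene. Friction and masses are not known exactly. Their poses are not given: they have to be found in the camera images.
- jig: Fixed plywood board on battens, 200 (x) x 360 (y) mm, top 40 mm above the bench; origin on the bench under its centre. A C-clamp at its +y end (127 mm high, 90 mm or more from the joint) pins the arched half of a panel, 15 mm thick, x -70 to +70 mm; its straight joint edge lies along x at y = +40 mm, facing -y. The bare place for the loose half is between that edge and the turn-button.
- seam (a point): Middle of the clamped half's straight joint edge, at the level of the board's top (40 mm above the bench); axes as the board's: x along the joint, y into the clamped half, z up. A loose half that is home has its origin at (0, -45, 0) mm in this frame and its long edges along x.
- panel: Loose flat panel half of the same wood, 140 (x) x 90 (y) x 15 mm, about 0.25 kg, lying on the bench. On its top a centred stiffening batten, 100 mm long along x, 22 mm wide in y, 35 mm high (15 to 50 mm above the origin): grip it there. Origin at the centre of the underside. Either long edge may meet the joint.
- cam (a joint): Wooden turn-button on the board, axis vertical at (0, -105) mm in the board's frame. Value in rad: grows clockwise seen from above, 0 fully open (toe nearly towards the board's -x side), 1.4 at the end stop (toe pointing along the board's +y). It stays where it is left, stiff about 0.08 N m.
- cam_grip (a point): Grip point on the turn-button's axis, 83 mm above the bench. Wing grip: upright bar 66 mm long, 15 mm thick, 59 to 93 mm above the bench, on a hub of radius 30 mm. The point's x axis runs along the wing towards the toe and turns with it. The toe is low (42 to 56 mm), reaches 53 mm from the axis; at the end stop it stands 2 mm behind a loose half that is home.
- valve: Bystander: frosted glass radio valve standing on its black base, 48 mm across, 116 mm tall; origin at the centre of its underside.
- bezel: Bystander: brass bezel ring lying flat, 96 mm outside, 10 mm high; origin at the centre of its underside.
- transformer: Bystander: black iron mains transformer, 96 x 108 x 82 mm; origin at the centre of its underside.
- trimmer: Bystander: trimming tool lying along its x, 24 mm thick wooden handle and thin steel blade, 195 mm long; origin on the bench below the handle's blade-side half.
Things that resemble listed ones, but are neither listed nor needed, are in the scene too. Of the things shaped like the panel, the wood one is meant.

How it is judged:
By the outcome, as a careful person would: the job done as asked, in the order asked, and still so for the second after the job is handed in, with the robot touching nothing.
It also fails if it takes over 58 s, if anything falls off the work surface, if the arm or the gripper's body presses on something with over 40 N, if the wrist force passes 120 N, or if a joint passes its speed limit or range.

## Working session

There is one attempt and no reset: what is moved stays moved. The work goes in short steps, Python scripts to look and compute and a shell command to move; the robot and the scene stay as the last step left them, time stands still between calls to the robot, and variables do not carry over. Pictures are saved under pics/ and viewed, at most 10 in all, crops included, and the job is handed in when it is done.

```bash
mkdir -p pics
cat > h.py <<'E'
import numpy as np,cv2
from workcell import bot
from scipy.spatial.transform import Rotation as R
def cam(name):
    o=bot.get_obs(); c=bot.camera(name); K=np.array(c["camera_matrix"])
    if name=="wrist":
        T=np.eye(4);T[:3,:3]=R.from_quat(o["tool_rot"]).as_matrix();T[:3,3]=o["eef_pos"]
        E=np.linalg.inv(T@np.array(c["T_tool_cam"]))
    else: E=np.array(c["extrinsics"])
    return c["pixels"],K,E
def ray(K,E,uv):
    d=np.linalg.inv(K)@[uv[0],uv[1],1.]; Rm=E[:3,:3]
    return -Rm.T@E[:3,3], Rm.T@d
def atz(K,E,uv,z):
    p,d=ray(K,E,uv); return p+d*(z-p[2])/d[2]
def tri(rs):
    A=np.zeros((3,3));b=np.zeros(3)
    for p,d in rs:
        d=d/np.linalg.norm(d);M=np.eye(3)-np.outer(d,d);A+=M;b+=M@p
    return np.linalg.solve(A,b)
def proj(K,E,P):
    P=np.atleast_2d(P);q=(K@(E[:3,:3]@P.T+E[:3,3:4])).T;return q[:,:2]/q[:,2:]
def save(n,px): cv2.imwrite(f"pics/{n}.png",cv2.cvtColor(px,cv2.COLOR_RGB2BGR))
def px(c): return np.array(c["centre"])*[560,420]
E
python3 - <<'E'
from h import *
np.set_printoptions(precision=4,suppress=True)
im=[]
for n in ("top","side"):
    p,K,E=cam(n);save(n+"0",p)
    print(n,"cam",ray(K,E,(280,210))[0])
    for t in ("jig","seam","panel","cam_grip","valve","bezel","transformer","trimmer"):
        print(t,[(round(c["score"],2),px(c).round(1),atz(K,E,px(c),{"seam":.04,"cam_grip":.083}.get(t,0))[:2]) for c in bot.place_of(n,t)[:4]])
E
```

```text
top cam [ 0.2971 -0.0497  1.3483]
jig [(0.84, array([234.5, 232.7]), array([0.5128, 0.0879]))]
seam [(0.57, array([221.7, 231.1]), array([0.5102, 0.1225])), (0.53, array([236.4, 152.7]), array([0.7584, 0.0899]))]
panel [(0.85, array([376.7, 234.5]), array([ 0.5186, -0.3508])), (0.76, array([452. , 246.1]), array([ 0.4885, -0.581 ])), (0.61, array([359. , 298.7]), array([ 0.3228, -0.2937]))]
cam_grip [(0.9, array([265. , 238.8]), array([ 0.4839, -0.0093]))]
valve []
bezel [(0.71, array([131.1, 269.2]), array([0.3926, 0.3962]))]
transformer [(0.91, array([112.5, 186.7]), array([0.6494, 0.4797]))]
trimmer [(0.57, array([235.1, 150.8]), array([0.7789, 0.0986]))]
side cam [ 0.1622 -0.8539  0.9293]
jig [(0.92, array([258.6, 204.3]), array([0.5018, 0.0732])), (0.71, array([257.6, 183.7]), array([0.5403, 0.1759]))]
seam [(0.81, array([254.4, 181.9]), array([0.5176, 0.1453]))]
panel [(0.9, array([247.2, 308.7]), array([ 0.3173, -0.2925])), (0.9, array([361.7, 378.9]), array([ 0.4924, -0.5826])), (0.65, array([321.5, 299.6]), array([ 0.5122, -0.3529]))]
cam_grip [(0.6, array([265.9, 205.2]), array([ 0.4905, -0.0232]))]
valve [(0.66, array([363.7, 248.1]), array([ 0.7204, -0.247 ]))]
bezel [(0.72, array([201.2, 160.3]), array([0.3947, 0.3992])), (0.27, array([255.8, 138.9]), array([0.6435, 0.4463]))]
transformer [(0.8, array([255.1, 134.7]), array([0.6526, 0.4767]))]
trimmer [(0.73, array([325.3, 180.6]), array([0.773 , 0.0866]))]
```

```bash
sleep 1; ls pics
```

```text
side0.png
top0.png
```

View pics/top0.png

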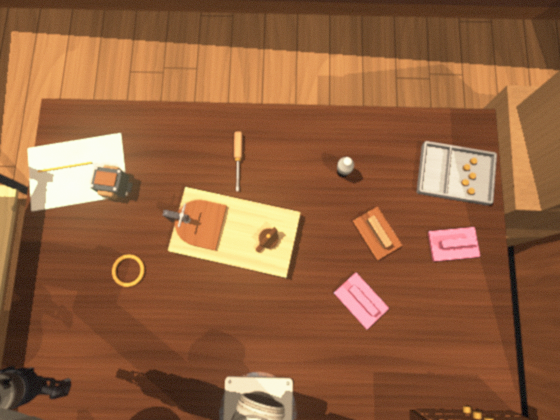

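View pics/side0.png

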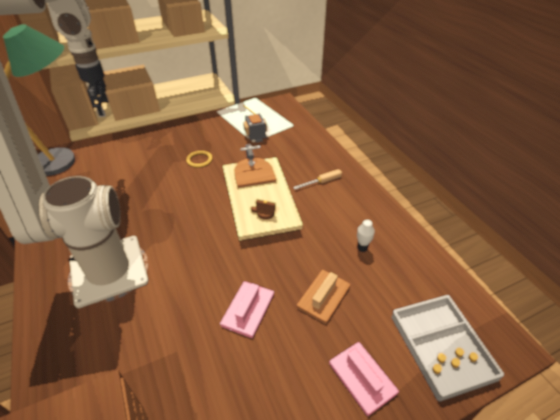

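The three panel-shaped things in the top view are brown wood at (377,234), pink at (361,300) and pink at (452,246). The wood one at (377,234) is meant. The clamped half is at (203,222), the turn-button at (267,238). Next I go over the board with the wrist camera.

```bash
python3 -c "
from h import *
o=bot.get_obs();print(o['eef_pos'],R.from_quat(o['tool_rot']).as_matrix().round(3),o['clock']);print(np.round(bot.camera('wrist')['T_tool_cam'],3))"
python3 -m creep '[0.34,-0.45,0.1,0,0.085, 0.34,-0.45,0.1,0,0.085, 0.34,-0.45,0.1,0,0.085, 0.34,-0.45,0.1,0,0.085, 0.34,-0.45,0.1,0,0.085, 0.34,-0.45,0.1,0,0.085, 0.34,-0.45,0.1,0,0.085, 0.34,-0.45,0.1,0,0.085, 0.34,-0.45,0.1,0,0.085, 0.34,-0.45,0.1,0,0.085]'
```

```text
[0.11971407 0.48544943 0.23134537] [[-0.971  0.239  0.   ]
 [ 0.239  0.971  0.   ]
 [-0.     0.    -1.   ]] 0.9
[[-0.    -0.949 -0.316  0.081]
 [ 1.    -0.     0.001  0.   ]
 [-0.001 -0.316  0.949 -0.143]
 [ 0.     0.     0.     1.   ]]
clock: 1.78
eef_pos: [0.3678, 0.1563, 0.3048]
tool_rot: [0.121, 0.993, 0.0, 0.0]
ft_force: [0.5, 1.0, 0.1]
grip_width: 0.0848
grasp_force: 0.0
```

```bash
cat > look.py <<'E'
from h import *
import sys,pickle
np.set_printoptions(precision=4,suppress=True)
tag=sys.argv[1]; things=sys.argv[2].split(",")
p,K,E=cam("wrist");save(tag,p);out={"K":K,"E":E}
for t in things:
    out[t]=[(c["score"],px(c)) for c in bot.place_of("wrist",t)]
    z={"seam":.04,"cam_grip":.083}.get(t,0)
    print(t,[(round(s,2),u.round(1),atz(K,E,u,z)[:2]) for s,u in out[t][:4]])
pickle.dump(out,open(tag+".pkl","wb")); print(bot.get_obs()["clock"])
E
python3 look.py w1 jig,seam,cam_grip
python3 -m creep '[0.09,-0.12,0.03,0,0.085, 0.09,-0.12,0.03,0,0.085, 0.09,-0.12,0.03,0,0.085, 0.09,-0.12,0.03,0,0.085, 0.09,-0.12,0.03,0,0.085]'
python3 look.py w2 jig,seam,cam_grip
```

```text
jig [(0.83, array([254.3, 260. ]), array([0.5115, 0.0871]))]
seam [(0.89, array([277.8, 274.4]), array([0.5233, 0.123 ]))]
cam_grip []
1.9833
clock: 2.4
eef_pos: [0.4594, 0.0369, 0.3341]
tool_rot: [0.121, 0.993, -0.0, 0.001]
ft_force: [-0.1, -0.0, -0.1]
grip_width: 0.085
grasp_force: 0.0
jig []
seam [(0.72, array([344.7, 195.1]), array([0.5271, 0.126 ]))]
cam_grip [(0.67, array([243.9, 200.1]), array([ 0.4871, -0.0124]))]
2.6
```

```bash
python3 -c "
import cv2,numpy as np
cv2.imwrite('pics/w12.png',cv2.resize(np.vstack([cv2.imread('pics/w1.png'),cv2.imread('pics/w2.png')]),(400,600)))"
```

```text
(no output)
```

View pics/w2.png

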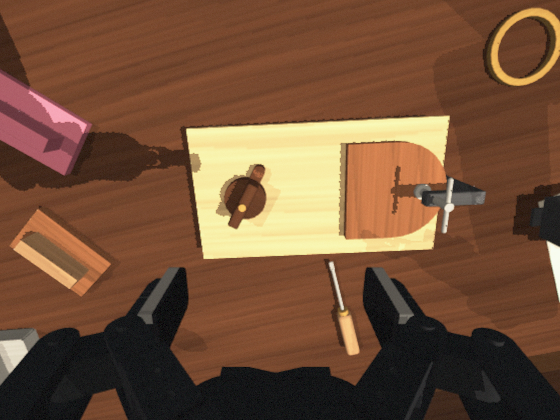

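The wrist view shows the board, with corners near (187,128), (448,116), (434,250) and (204,259). The joint edge runs from (342,143) to (346,239), the turn-button is at (245,198) and the wood panel at (60,252). I'll fit the board and the joint line by colour.

```bash
cat > fit.py <<'E'
from h import *
import pickle
np.set_printoptions(precision=4,suppress=True)
rs={"seam":[],"cam_grip":[]}
for t in ("w1","w2"):
    o=pickle.load(open(t+".pkl","rb"));K,E=o["K"],o["E"]
    for k in rs:
        if o[k]: rs[k].append(ray(K,E,o[k][0][1]))
    im=cv2.imread(f"pics/{t}.png");b,g,r=[im[...,i].astype(int) for i in range(3)]
    m=((g>150)&(r>180)&(b>60)&(r-b>30)).astype(np.uint8)
    n,l,s,c=cv2.connectedComponentsWithStats(m);i=1+s[1:,4].argmax();m=(l==i)
    ys,xs=np.nonzero(m);P=np.array([atz(K,E,(x,y),.04)[:2] for x,y in zip(xs,ys)])
    (cx,cy),wh,a=cv2.minAreaRect(P.astype(np.float32)*1000);print(t,"board",cx,cy,wh,a)
    # joint edge: last board pixel left of the arched half, row by row
    if t=="w2":
        rows=range(155,232);pts=[]
        for y in rows:
            x=np.nonzero(m[y,300:360])[0].max()+300
            run=300+np.argmin(m[y,300:360]); pts.append((run-.5,y))
        Q=np.array([atz(K,E,p,.04)[:2] for p in pts]);vx,vy,x0,y0=cv2.fitLine(Q.astype(np.float32)*1000,cv2.DIST_HUBER,0,.01,.01).ravel()
        print("joint dir deg",np.degrees(np.arctan2(vy,vx)),x0,y0,"px",pts[0],pts[-1])
        print("ends(z=.055)",atz(K,E,(342,142),.055),atz(K,E,(346,240),.055))
o2=pickle.load(open("w2.pkl","rb"))
import json
for n in ("top","side"):
    p,K,E=cam(n)
    for k in rs:
        c=bot.place_of(n,k)
        c=[q for q in c if abs(px(q)[1]-210)<50]
        if c: rs[k].append(ray(K,E,px(c[0])))
for k in rs: print(k,tri(rs[k]), len(rs[k]))
print("seam wrist only",tri(rs["seam"][:2]))
E
python3 fit.py
```

```text
w1 board 512.8614501953125 87.2745361328125 (360.00225830078125, 200.46234130859375) 78.80199432373047
w2 board 513.0576171875 87.21451568603516 (360.1590576171875, 200.3365936279297) 78.78058624267578
joint dir deg -10.860276 542.5925 115.21751 px (np.float64(340.5), 155) (np.float64(339.5), 231)
ends(z=.055) [0.4479 0.1329 0.055 ] [0.5914 0.1136 0.055 ]
seam [0.5208 0.1242 0.0402] 3
cam_grip [ 0.4872 -0.0181  0.0779] 3
seam wrist only [0.5249 0.1244 0.041 ]
```

```bash
python3 -m creep '[0.01,-0.38,-0.05,0.83,0.085, 0.01,-0.38,-0.05,0.83,0.085, 0.01,-0.38,-0.05,0.83,0.085, 0.01,-0.38,-0.05,0.83,0.085, 0.01,-0.38,-0.05,0.83,0.085, 0.01,-0.38,-0.05,0.83,0.085, 0.01,-0.38,-0.05,0.83,0.085, 0.01,-0.38,-0.05,0.83,0.085, 0.01,-0.38,-0.05,0.83,0.085, 0.01,-0.38,-0.05,0.83,0.085]'
python3 look.py w3 panel
```

```text
clock: 3.73
eef_pos: [0.4668, -0.3404, 0.2844]
tool_rot: [-0.29, 0.957, -0.0, 0.0]
ft_force: [0.8, -0.4, 0.1]
grip_width: 0.085
grasp_force: 0.0
panel [(0.88, array([106.8,  83.4]), array([ 0.497 , -0.5795])), (0.85, array([249.9, 198. ]), array([ 0.5248, -0.3446])), (0.81, array([368.8,  92.1]), array([ 0.3181, -0.2928]))]
3.8333
```

View pics/w3.png

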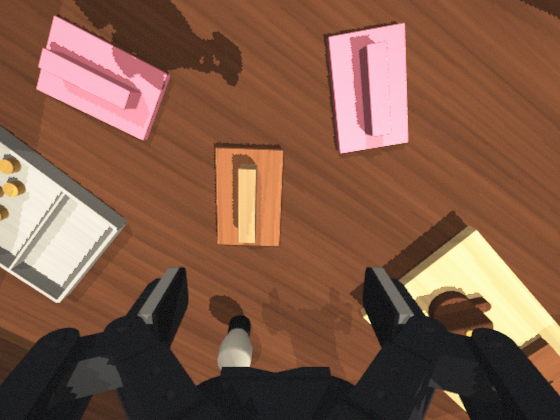

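The wrist view shows the wood panel with corners (215,144), (283,149), (279,246) and (217,244). Its pale batten is at (247,205). The pink look-alikes sit at (105,78) and (370,88), so the wood one is clear. I'll refine from a second, nearer view while moving in.

```bash
python3 -m creep '[0.03,-0.01,-0.07,0,0.085, 0.03,-0.01,-0.07,0,0.085, 0.03,-0.01,-0.07,0,0.085, 0.03,-0.01,-0.07,0,0.085]'
python3 look.py w4 panel
python3 - <<'E'
from h import *
import pickle
np.set_printoptions(precision=4,suppress=True)
rs=[]
for t in("w3","w4"):
    o=pickle.load(open(t+".pkl","rb"));K,E=o["K"],o["E"]
    rs.append(ray(K,E,min((u for s,u in o["panel"]),key=lambda u:np.linalg.norm(atz(K,E,u,0)[:2]-[.52,-.35]))))
    im=cv2.imread(f"pics/{t}.png")
    c=proj(K,E,[.521,-.347,.02])[0]; hsv=cv2.cvtColor(im,cv2.COLOR_BGR2HSV)
    S=130; x0,y0=int(c[0]-S*.7),int(c[1]-S*.7)
    cr=im[max(y0,0):y0+182,max(x0,0):x0+182]; cv2.imwrite(f"pics/c_{t}.png",cv2.resize(cr,None,fx=3,fy=3,interpolation=cv2.INTER_CUBIC)); print(t,"crop origin",x0,y0)
print("origin tri",tri(rs))
cv2.imwrite("pics/c34.png",np.hstack([cv2.resize(cv2.imread(f"pics/c_{t}.png"),(400,400)) for t in("w3","w4")]))
E
```

```text
clock: 4.17
eef_pos: [0.4959, -0.3472, 0.2122]
tool_rot: [-0.29, 0.957, 0.002, -0.002]
ft_force: [0.2, -0.4, 0.9]
grip_width: 0.0849
grasp_force: 0.0
panel [(0.93, array([260.7, 196.8]), array([ 0.5231, -0.3475])), (0.66, array([86.7, 58.4]), array([ 0.4975, -0.5796]))]
4.2667
w3 crop origin 157 108
w4 crop origin 170 109
origin tri [ 0.5309 -0.3433 -0.025 ]
```

View pics/c34.png

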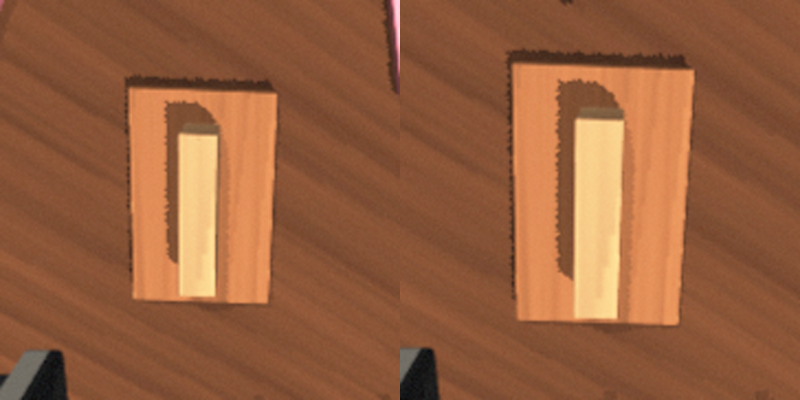

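The crop confirms a bare wood panel with a pale batten. I'll measure the corners from both views.

Run:
```python
from h import *
import pickle
np.set_printoptions(precision=4,suppress=True)
C={"w3":((157,108),[(128,88),(276,94),(268,303),(133,298)],[(179,134),(218,134),(216,297),(178,297)]),
   "w4":((170,109),[(112,65),(294,69),(279,325),(117,321)],[(175,118),(223,118),(218,319),(173,319)])}
rp=[[] for _ in range(4)];rb=[[] for _ in range(4)]
for t,(o0,p,b) in C.items():
    o=pickle.load(open(t+".pkl","rb"));K,E=o["K"],o["E"];f=lambda q:np.array(q)*182/400+o0-.0
    P=np.array([atz(K,E,f(q),.015) for q in p]);B=np.array([atz(K,E,f(q),.05) for q in b])
    for Q,n in((P,"panel"),(B,"batten")):
        d=(Q[0]+Q[1]-Q[2]-Q[3])/2; w=(Q[1]+Q[2]-Q[0]-Q[3])/2
        print(t,n,"c",Q.mean(0)[:2],"L",np.linalg.norm(d),"W",np.linalg.norm(w),"ang",np.degrees(np.arctan2(d[1],d[0]))%180, (np.degrees(np.arctan2(w[1],w[0]))-90)%180)
    for i in range(4): rp[i].append(ray(K,E,f(p[i])));rb[i].append(ray(K,E,f(b[i])))
print("tri z panel",np.mean([tri(r)for r in rp],0),"batten",np.mean([tri(r) for r in rb],0))
o=bot.get_obs();print(o["eef_pos"],np.degrees(np.arctan2(*R.from_quat(o["tool_rot"]).as_matrix()[[1,0],1]))-90,bot.grip_depth)
```

```text
w3 panel c [ 0.5233 -0.3464] L 0.13855931420733464 W 0.0895471348359151 ang 31.767350879985514 31.39463278909004
w3 batten c [ 0.523  -0.3457] L 0.10048343310872404 W 0.02253586287823647 ang 31.56823902078787 33.710632605351634
w4 panel c [ 0.5233 -0.3459] L 0.13986329597508976 W 0.0898206053886069 ang 31.866497937016362 32.224911226250214
w4 batten c [ 0.5231 -0.3465] L 0.10063820198456284 W 0.022045577013634667 ang 31.905146879407425 33.61525047350894
tri z panel [ 0.5191 -0.3482  0.0248] batten [ 0.526  -0.3449  0.0397]
[ 0.4973 -0.3484  0.2162] 33.74438410966924 0.0187
```

```bash
python3 -m creep '[0.026,0.002,-0.12,-0.034,0.085, 0.026,0.002,-0.12,-0.034,0.085, 0.026,0.002,-0.12,-0.034,0.085, 0.026,0.002,-0.12,-0.034,0.085, 0.026,0.002,-0.12,-0.034,0.085, 0.026,0.002,-0.12,-0.034,0.085]'
python3 -c "
from h import *
o=bot.get_obs();print(o['eef_pos'],np.degrees(np.arctan2(*R.from_quat(o['tool_rot']).as_matrix()[[1,0],1]))-90)"
```

```text
clock: 4.77
eef_pos: [0.5243, -0.3477, 0.0982]
tool_rot: [-0.274, 0.962, -0.002, 0.002]
ft_force: [-0.6, -0.1, 0.1]
grip_width: 0.085
grasp_force: 0.0
[ 0.52432991 -0.34771953  0.0982184 ] 31.76097262198455
```

```bash
python3 -m creep '[-0.001,0.001,-0.04,0,0.085, -0.001,0.001,-0.06,0,0.085, -0.001,0.001,-0.0755,0,0.085, -0.001,0.001,-0.0755,0,0.085, -0.001,0.001,-0.0755,0,0.0, -0.001,0.001,-0.0755,0,0.0, -0.001,0.001,-0.0755,0,0.0, -0.001,0.001,-0.0755,0,0.0, -0.001,0.001,-0.0755,0,0.0, -0.001,0.001,-0.0755,0,0.0]'
```

```text
clock: 5.6
eef_pos: [0.5231, -0.3466, 0.0206]
tool_rot: [-0.274, 0.962, -0.001, 0.001]
ft_force: [-0.8, -0.4, 4.7]
grip_width: 0.0211
grasp_force: 60.4
```

```bash
python3 -m creep '[0,0,0.03,0,0, 0,0,0.07,0,0, 0,0,0.11,0,0, -0.015,0.35,0.14,-0.75,0, -0.015,0.35,0.14,-0.75,0, -0.015,0.35,0.14,-0.75,0, -0.015,0.35,0.14,-0.75,0, -0.015,0.35,0.14,-0.75,0, -0.015,0.35,0.14,-0.75,0, -0.015,0.35,0.14,-0.75,0]'
python3 -m creep '[-0.003,0.18,0,-0.05,0, -0.003,0.18,0,-0.05,0, -0.003,0.18,0,-0.05,0, -0.003,0.18,0,-0.05,0, -0.003,0.18,0,-0.05,0, -0.003,0.18,0,-0.05,0]'
python3 -c "
from h import *
o=bot.get_obs();print(o['eef_pos'],np.degrees(np.arctan2(*R.from_quat(o['tool_rot']).as_matrix()[[1,0],1]))-90)"
```

```text
clock: 6.43
eef_pos: [0.5093, -0.0643, 0.1528]
tool_rot: [0.1, 0.995, -0.0, -0.0]
ft_force: [0.4, 0.0, -2.8]
grip_width: 0.021
grasp_force: 59.8
clock: 6.93
eef_pos: [0.5064, 0.118, 0.1526]
tool_rot: [0.12, 0.993, 0.0, -0.0]
ft_force: [-0.6, -0.5, -1.7]
grip_width: 0.0211
grasp_force: 60.0
[0.50643633 0.11803303 0.15260857] -13.730725117112058
```

```bash
python3 -m creep '[0.004,-0.044,0,0.044,0, 0.004,-0.044,0,0.044,0, 0.004,-0.044,-0.04,0.044,0, 0.004,-0.044,-0.05,0.044,0, 0.004,-0.044,-0.05,0.044,0, 0.004,-0.044,-0.05,0.044,0]'
python3 look.py w5 panel,seam,cam_grip; python3 -c "
from h import *
o=bot.get_obs();print(o['eef_pos'],np.degrees(np.arctan2(*R.from_quat(o['tool_rot']).as_matrix()[[1,0],1]))-90)"
```

```text
clock: 7.43
eef_pos: [0.5101, 0.0694, 0.1024]
tool_rot: [0.101, 0.995, -0.0, -0.002]
ft_force: [0.6, 0.0, -2.3]
grip_width: 0.0211
grasp_force: 60.2
panel [(0.6, array([275.2, 251.2]), array([0.549 , 0.0619]))]
seam [(0.6, array([356.9, 228.3]), array([0.5238, 0.1269]))]
cam_grip [(0.78, array([126.5, 251.8]), array([ 0.492 , -0.0145]))]
7.6333
[0.51233482 0.07043983 0.1044649 ] -11.55487749263213
```

View pics/w5.png

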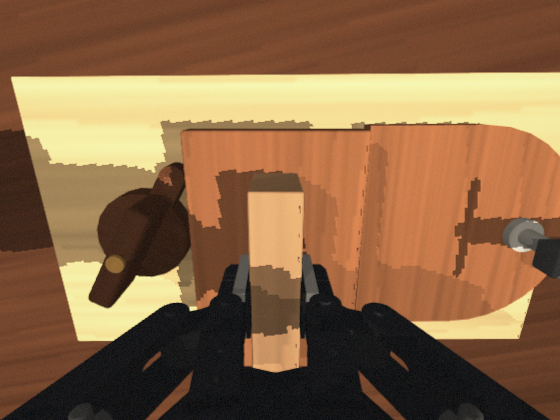

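The panel hovers over the bare place with its front edge at (367,130) to (360,305), and the arched half's corner is at (368,124). The button wing runs from (102,298), with a brass dot at (115,264), to the toe end at (178,170). I'll check these numbers in the board frame.

```bash
cat > brd.py <<'E'
from h import *
import pickle
np.set_printoptions(precision=1,suppress=True)
a=np.radians(-11.21);Rb=np.array([[np.cos(a),-np.sin(a)],[np.sin(a),np.cos(a)]]);cb=np.array([.513,.0872])
def tob(P): return (Rb.T@(np.array(P)[:2]-cb))*1000
E
python3 - <<'E'
from brd import *
o=pickle.load(open("w5.pkl","rb"));K,E=o["K"],o["E"]
for n,q,z in(("panel TL",(183,130),.099),("panel TR",(367,130),.099),("arch corner top",(370,124),.055),("arch corner base?",(366,130),.04),("wing toe end",(178,166),.093),("wing toe base",(185,185),.059),("dot",(115,264),.093),("wing near end",(91,295),.093),("batten back L",(249,191),.134),("batten back R",(302,191),.134)):
    print(n,tob(atz(K,E,q,z)))
print("tcp",tob(bot.get_obs()["eef_pos"]))
o=pickle.load(open("w2.pkl","rb"));K,E=o["K"],o["E"]
for n,q,z in(("w2 arch top",(347,143),.055),("w2 arch bot",(347,239),.055),("wing a",(262,168),.093),("wing b",(236,224),.093)): print(n,tob(atz(K,E,q,z)))
E
```

```text
panel TL [-70.4 -59.4]
panel TR [-69.8  25.4]
arch corner top [-70.1  39.5]
arch corner base? [-65.5  41.7]
wing toe end [-52.6 -65.4]
wing toe base [-34.5 -73.2]
dot [   1.7 -106.1]
wing near end [  21.5 -123.2]
batten back L [-50.5 -26.8]
batten back R [-50.4  -7.1]
tcp [  2.6 -16.6]
w2 arch top [-71.1  38.9]
w2 arch bot [70.2 42.6]
wing a [-50.  -75.4]
wing b [  23.7 -114.7]
```

```bash
cat > st.py <<'E'
from brd import *
L=[];W=[]
for i in range(3):
    o=bot.get_obs();L.append([*tob(o["eef_pos"]),o["eef_pos"][2]*1000,np.degrees(np.arctan2(*R.from_quat(o["tool_rot"]).as_matrix()[[1,0],1]))-90]);W.append([*o["ft_force"],*o["ft_torque"]]);bot.camera("wrist")
print("board mm, z, yaw");print(np.array(L));print("mean",np.mean(L,0));print("F",(Rb.T@np.mean(W,0)[:2]),np.mean(W,0)[2:])
E
python3 -m creep '[0,0.004,0,0,0, 0,0.004,-0.015,0,0, 0,0.004,-0.031,0,0, 0,0.004,-0.031,0,0, 0,0.004,-0.031,0,0, 0,0.004,-0.031,0,0]'; python3 st.py
```

```text
clock: 8.13
eef_pos: [0.5118, 0.0746, 0.0729]
tool_rot: [0.101, 0.995, 0.0, 0.001]
ft_force: [0.5, -0.8, -1.4]
grip_width: 0.0211
grasp_force: 60.2
board mm, z, yaw
[[  1.3 -12.6  72.9 -11.5]
 [  1.5 -12.6  73.1 -11.5]
 [  1.6 -12.6  73.2 -11.6]]
mean [  1.5 -12.6  73.1 -11.5]
F [ 0.4 -0.1] [-1.8 -0.   0.   0. ]
```

```bash
python3 -m creep '[-0.0018,0.0003,-0.006,0.005,0, -0.0018,0.0003,-0.0125,0.005,0, -0.0018,0.0003,-0.0125,0.005,0, -0.0018,0.0003,-0.0125,0.005,0]'; python3 st.py
```

```text
clock: 8.62
eef_pos: [0.5099, 0.0747, 0.0603]
tool_rot: [0.098, 0.995, 0.0, 0.001]
ft_force: [-2.0, 0.4, 4.7]
grip_width: 0.0207
grasp_force: 62.1
board mm, z, yaw
[[ -0.6 -12.8  60.3 -11.3]
 [ -0.6 -12.8  60.3 -11.3]
 [ -0.6 -12.8  60.2 -11.3]]
mean [ -0.6 -12.8  60.3 -11.3]
F [-1.5  0.5] [ 4.7 -0.1  0.3  0. ]
```

Contact with the board is light. Next I slide along board +y, direction (0.194,0.981), in small steps.

```bash
python3 -m creep '[0.0006,0.003,0,0,0, 0.0011,0.0055,0,0,0, 0.0015,0.0075,0,0,0, 0.0015,0.0075,0,0,0, 0.0015,0.0075,0,0,0]'; python3 st.py
```

```text
clock: 9.18
eef_pos: [0.5116, 0.0811, 0.0603]
tool_rot: [0.099, 0.995, -0.001, 0.001]
ft_force: [-0.2, -2.6, 5.8]
grip_width: 0.0212
grasp_force: 62.1
board mm, z, yaw
[[ -0.2  -6.2  60.3 -11.3]
 [ -0.2  -6.2  60.3 -11.3]
 [ -0.2  -6.2  60.3 -11.3]]
mean [ -0.2  -6.2  60.3 -11.3]
F [-0.1 -2.8] [ 5.3 -0.5  0.2  0. ]
```

```bash
python3 -m creep '[0.0004,0.002,0,0,0, 0.0004,0.002,0,0,0, 0.0004,0.002,0,0,0]'; python3 st.py;  python3 -m creep '[0.0004,0.002,0,0,0, 0.0004,0.002,0,0,0, 0.0004,0.002,0,0,0]'; python3 st.py
```

```text
clock: 9.58
eef_pos: [0.5118, 0.0817, 0.0603]
tool_rot: [0.099, 0.995, -0.002, 0.001]
ft_force: [-0.5, -7.4, 7.1]
grip_width: 0.0208
grasp_force: 62.3
board mm, z, yaw
[[ -0.1  -5.7  60.3 -11.3]
 [ -0.1  -5.6  60.3 -11.3]
 [ -0.1  -5.7  60.3 -11.3]]
mean [ -0.1  -5.7  60.3 -11.3]
F [ 0.4 -8. ] [ 7.  -1.3  0.3  0.3]
clock: 9.98
eef_pos: [0.5118, 0.0817, 0.0605]
tool_rot: [0.099, 0.995, -0.004, 0.001]
ft_force: [-3.3, -12.9, 9.9]
grip_width: 0.0205
grasp_force: 62.7
board mm, z, yaw
[[ -0.1  -5.6  60.5 -11.4]
 [ -0.1  -5.6  60.4 -11.4]
 [ -0.1  -5.6  60.5 -11.4]]
mean [ -0.1  -5.6  60.5 -11.4]
F [ -0.3 -13. ] [ 9.7 -2.4  0.6  0.4]
```

```bash
python3 -m creep '[0.0001,0.0005,0,0.002,0, 0.0001,0.0005,0,0.003,0, 0.0001,0.0005,0,0.003,0]'; python3 st.py;  python3 look.py w6 cam_grip
python3 - <<'E'
import cv2
im=cv2.imread('pics/w6.png'); cv2.imwrite('pics/w6b.png',cv2.resize(im[90:390,60:460],(800,600),interpolation=cv2.INTER_CUBIC))
E
```

```text
clock: 10.38
eef_pos: [0.5118, 0.0818, 0.0605]
tool_rot: [0.098, 0.995, -0.005, 0.001]
ft_force: [-3.0, -14.4, 10.2]
grip_width: 0.0211
grasp_force: 62.7
board mm, z, yaw
[[ -0.1  -5.6  60.5 -11.3]
 [ -0.1  -5.6  60.5 -11.3]
 [ -0.1  -5.6  60.5 -11.3]]
mean [ -0.1  -5.6  60.5 -11.3]
F [ -0.2 -14.4] [10.4 -2.5  0.6  0.2]
cam_grip [(0.59, array([ 56.9, 292.4]), array([ 0.4918, -0.0147]))]
10.6333
```

View pics/w6b.png

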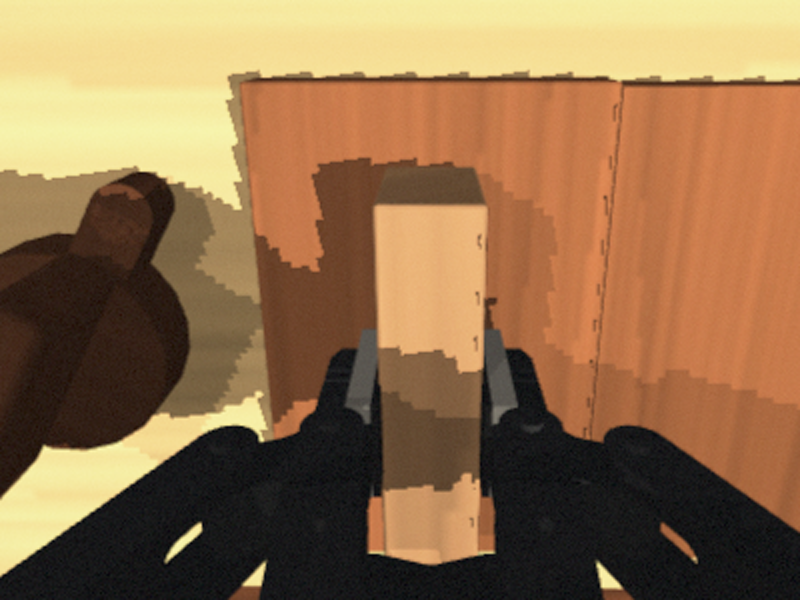

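The picture shows the joint closed along its visible length, (620,85) to (592,440) in the crop. The front edge is tipped slightly by the push. I'll ease the push, open, rise and look again.

```bash
python3 -m creep '[-0.0006,-0.003,0,0,0, -0.0006,-0.003,0,0,0, -0.0006,-0.003,0,0,0.05, -0.0006,-0.003,0,0,0.05, -0.0006,-0.003,0,0,0.05, -0.0006,-0.003,0,0,0.05, -0.0006,-0.003,0.04,0,0.05, -0.0006,-0.003,0.08,0,0.05, -0.0006,-0.003,0.1,0,0.05, -0.0006,-0.003,0.1,0,0.05]'; python3 -m creep '[-0.04,0.03,0.06,0,0.05,-0.04,0.03,0.06,0,0.05,-0.04,0.03,0.06,0,0.05,-0.04,0.03,0.06,0,0.05]';python3 st.py; python3 look.py w7 panel,cam_grip,seam
python3 - <<'E'
import cv2
im=cv2.imread('pics/w7.png'); cv2.imwrite('pics/w7b.png',cv2.resize(im[80:380,60:460],(800,600),interpolation=cv2.INTER_CUBIC))
E
```

```text
clock: 11.47
eef_pos: [0.5148, 0.0846, 0.1649]
tool_rot: [0.096, 0.995, 0.001, 0.005]
ft_force: [-0.2, -0.6, 0.2]
grip_width: 0.0498
grasp_force: 0.0
clock: 11.8
eef_pos: [0.4714, 0.1146, 0.2205]
tool_rot: [0.096, 0.995, 0.001, 0.001]
ft_force: [0.3, -0.4, 0.1]
grip_width: 0.0501
grasp_force: 0.0
board mm, z, yaw
[[-46.1  18.8 220.5 -11. ]
 [-46.4  18.1 219.2 -11. ]
 [-46.6  17.7 218.4 -11.1]]
mean [-46.4  18.2 219.3 -11. ]
F [ 0.3 -0. ] [-0.4  0.   0.  -0. ]
panel [(0.72, array([253.8, 226.8]), array([0.5271, 0.0754]))]
cam_grip [(0.69, array([153.1, 240.6]), array([ 0.4911, -0.0124]))]
seam [(0.88, array([295.7, 228.7]), array([0.5233, 0.1269]))]
12.15
```

View pics/w7b.png

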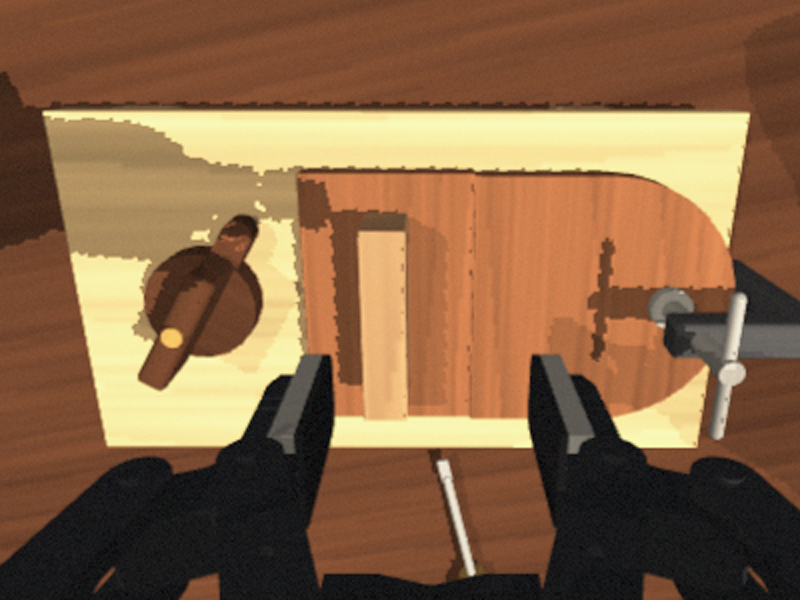

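The joint line at crop (472,172)–(470,417) is closed and the ends are level. I'll give one gentle square push on the batten with shut fingers to be sure, and work out the wing angle from this view.

```bash
python3 - <<'E'
from brd import *
o=pickle.load(open("w7.pkl","rb"));K,E=o["K"],o["E"];f=lambda x,y:(x/2+60,y/2+80)
for n,q,z in(("panel -x rear",f(298,173),.055),("panel -x front",f(470,172),.055),("arch -x",f(476,174),.055),("rear +x side",f(304,355),.055),("wing nearend L",f(138,378),.093),("wing nearend R",f(163,390),.093),("dot",f(172,338),.093),("toe tip",f(240,216),.056),("toe tipR",f(258,225),.056),("hub left",f(146,300),.059),("hub R",f(262,300),.059),("joint -x",f(473,174),.055),("joint +x",f(470,417),.055)): print(n,tob(atz(K,E,q,z)))
E
python3 -m creep '[0.035,-0.063,-0.04,0,0, 0.035,-0.063,-0.08,0,0, 0.035,-0.063,-0.119,0,0, 0.035,-0.063,-0.119,0,0, 0.035,-0.063,-0.119,0,0, 0.035,-0.063,-0.119,0,0]'; python3 st.py
```

```text
panel -x rear [-70.4 -48.3]
panel -x front [-71.1  37.7]
arch -x [-70.1  40.7]
rear +x side [ 30.7 -51.6]
wing nearend L [  23.7 -124.9]
wing nearend R [  30.3 -113.6]
dot [   2.1 -105.5]
toe tip [-48.5 -79. ]
toe tipR [-43.8 -70.3]
hub left [  -3.5 -132. ]
hub R [ -3.6 -70.8]
joint -x [-70.1  39.2]
joint +x [69.8 40.8]
clock: 12.65
eef_pos: [0.5049, 0.05, 0.0991]
tool_rot: [0.097, 0.995, -0.0, -0.002]
ft_force: [0.3, -0.3, 0.4]
grip_width: 0.0003
grasp_force: 0.0
board mm, z, yaw
[[ -0.7 -38.1  99.1 -11.2]
 [  0.7 -37.3 100.9 -11.1]
 [  1.5 -36.8 102.  -11.1]]
mean [  0.5 -37.4 100.6 -11.1]
F [0.3 0.5] [ 0.6 -0.  -0.   0. ]
```

```bash
python3 -m creep '[0,0,-0.025,0,0, 0,0,-0.039,0,0, 0,0,-0.039,0,0, 0.0005,0.0025,-0.039,0,0, 0.0009,0.0045,-0.039,0,0, 0.0009,0.0045,-0.039,0,0]'; python3 st.py; python3 -m creep '[0.0004,0.002,0,0,0, 0.0004,0.002,0,0,0, 0.0004,0.002,0,0,0]'; python3 st.py
```

```text
clock: 13.3
eef_pos: [0.5087, 0.0559, 0.0634]
tool_rot: [0.096, 0.995, 0.001, 0.002]
ft_force: [-0.3, 0.8, 0.4]
grip_width: 0.0006
grasp_force: 0.0
board mm, z, yaw
[[  1.9 -31.6  63.4 -11.1]
 [  1.7 -31.9  63.1 -11.1]
 [  1.4 -32.1  62.8 -11.1]]
mean [  1.7 -31.8  63.1 -11.1]
F [-0.1  0.6] [-0.1 -0.   0.  -0. ]
clock: 13.7
eef_pos: [0.5076, 0.0571, 0.0616]
tool_rot: [0.097, 0.995, 0.0, 0.0]
ft_force: [-0.6, -0.5, 0.0]
grip_width: -0.0005
grasp_force: 0.1
board mm, z, yaw
[[  0.6 -30.6  61.6 -11.1]
 [  0.5 -30.6  61.5 -11.1]
 [  0.4 -30.6  61.5 -11.1]]
mean [  0.5 -30.6  61.5 -11.1]
F [-0.3  0.1] [ 0.2 -0.   0.  -0. ]
```

```bash
python3 -m creep '[0.0006,0.003,0,0,0, 0.0006,0.003,0,0,0, 0.0006,0.003,0,0,0]'; python3 st.py; python3 -m creep '[0.0004,0.002,0,0,0, 0.0004,0.002,0,0,0, 0.0004,0.002,0,0,0]'; python3 st.py
```

```text
clock: 14.1
eef_pos: [0.5074, 0.0573, 0.0615]
tool_rot: [0.098, 0.995, -0.003, -0.0]
ft_force: [-2.8, -8.7, 3.7]
grip_width: -0.0002
grasp_force: 4.4
board mm, z, yaw
[[  0.3 -30.5  61.5 -11.2]
 [  0.3 -30.5  61.5 -11.2]
 [  0.3 -30.4  61.5 -11.2]]
mean [  0.3 -30.5  61.5 -11.2]
F [-1.1 -8.8] [ 3.6 -1.6  0.4 -0. ]
clock: 14.5
eef_pos: [0.5074, 0.0574, 0.0618]
tool_rot: [0.098, 0.995, -0.005, -0.0]
ft_force: [-4.0, -13.6, 7.2]
grip_width: 0.0001
grasp_force: 7.1
board mm, z, yaw
[[  0.3 -30.3  61.8 -11.3]
 [  0.3 -30.3  61.8 -11.3]
 [  0.3 -30.3  61.8 -11.3]]
mean [  0.3 -30.3  61.8 -11.3]
F [ -0.9 -13.8] [ 6.6 -2.5  0.6 -0. ]
```

The joint is closed solid. Now I back off, rise and go over the turn-button, with the closing axis across the wing.

```bash
python3 -m creep '[-0.0025,-0.0125,0,0,0, -0.0025,-0.0125,0.02,0,0, -0.0025,-0.0125,0.06,0,0.05, -0.015,-0.078,0.09,-0.52,0.05, -0.015,-0.078,0.09,-0.52,0.05, -0.015,-0.078,0.09,-0.52,0.05, -0.015,-0.078,0.09,-0.52,0.05, -0.015,-0.078,0.09,-0.52,0.05, -0.015,-0.078,0.09,-0.52,0.05, -0.015,-0.078,0.09,-0.52,0.05]'; python3 st.py; python3 look.py w8 cam_grip,panel
```

```text
clock: 15.48
eef_pos: [0.4933, -0.0157, 0.1511]
tool_rot: [0.348, 0.937, 0.0, -0.0]
ft_force: [-0.3, 0.0, -0.2]
grip_width: 0.0504
grasp_force: 0.0
board mm, z, yaw
[[   0.7 -104.8  151.1  -40.7]
 [   0.7 -104.7  151.1  -40.7]
 [   0.6 -104.7  151.1  -40.8]]
mean [   0.7 -104.7  151.1  -40.7]
F [-0.4 -0.1] [0.1 0.  0.  0. ]
cam_grip [(0.86, array([274. , 219.7]), array([ 0.491 , -0.0142]))]
panel [(0.84, array([380.3, 144.9]), array([0.5228, 0.09  ]))]
15.7833
```

View pics/w8.png

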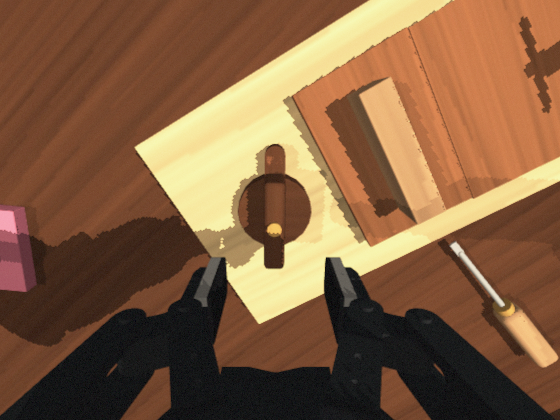

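The wing is upright at column 275, centred between the fingers. I descend and grip it.

```bash
python3 -m creep '[-0.0005,0,-0.035,0,0.05, -0.0005,0,-0.065,0,0.05, -0.0005,0,-0.085,0,0.05, -0.0005,0,-0.085,0,0.05, -0.0005,0,-0.085,0,0, -0.0005,0,-0.085,0,0, -0.0005,0,-0.085,0,0, -0.0005,0,-0.085,0,0, -0.0005,0,-0.085,0,0]'; python3 st.py
```

```text
clock: 16.53
eef_pos: [0.4938, -0.0169, 0.0684]
tool_rot: [0.35, 0.937, -0.001, 0.002]
ft_force: [-2.8, -4.0, 7.0]
grip_width: 0.0138
grasp_force: 59.8
board mm, z, yaw
[[   1.4 -105.9   68.4  -40.9]
 [   1.4 -105.9   68.4  -40.9]
 [   1.4 -105.9   68.4  -40.9]]
mean [   1.4 -105.9   68.4  -40.9]
F [-2.2 -4. ] [ 6.2 -0.7  0.6 -0. ]
```

```bash
python3 -m creep '[0,0,0,-0.11,0, 0,0,0,-0.22,0, 0,0,0,-0.33,0, 0,0,0,-0.44,0, 0,0,0,-0.55,0, 0,0,0,-0.66,0, 0,0,0,-0.77,0, 0,0,0,-0.87,0, 0,0,0,-0.95,0, 0,0,0,-0.95,0]'; python3 st.py
```

```text
clock: 17.52
eef_pos: [0.4933, -0.0172, 0.0684]
tool_rot: [0.74, 0.672, -0.0, 0.002]
ft_force: [-3.5, -4.3, 7.6]
grip_width: 0.0137
grasp_force: 60.0
board mm, z, yaw
[[   0.9 -106.2   68.4  -95.5]
 [   0.9 -106.2   68.4  -95.4]
 [   0.9 -106.2   68.4  -95.4]]
mean [   0.9 -106.2   68.4  -95.4]
F [-3.  -4.8] [ 7.5 -0.9  0.9 -0.1]
```

```bash
python3 -m creep '[0,0,0,-0.05,0, 0,0,0,-0.08,0, 0,0,0,-0.08,0]'; python3 st.py;python3 -m creep '[0,0,0,-0.03,0, 0,0,0,-0.03,0, 0,0,0,-0.03,0]'; python3 st.py
```

```text
clock: 17.92
eef_pos: [0.4932, -0.0172, 0.0684]
tool_rot: [0.766, 0.643, -0.0, 0.001]
ft_force: [-4.4, -3.6, 7.9]
grip_width: 0.0141
grasp_force: 60.0
board mm, z, yaw
[[   0.9 -106.2   68.4 -100. ]
 [   0.9 -106.2   68.4 -100. ]
 [   0.9 -106.2   68.4 -100. ]]
mean [   0.9 -106.2   68.4 -100. ]
F [-3.4 -5.5] [ 7.7 -0.9  0.9 -0.1]
clock: 18.32
eef_pos: [0.4932, -0.0172, 0.0683]
tool_rot: [0.775, 0.632, -0.0, 0.002]
ft_force: [-4.4, -4.3, 6.9]
grip_width: 0.0144
grasp_force: 60.1
board mm, z, yaw
[[   0.9 -106.3   68.3 -101.6]
 [   0.8 -106.2   68.3 -101.6]
 [   0.9 -106.2   68.4 -101.6]]
mean [   0.9 -106.3   68.3 -101.6]
F [-3.2 -5.4] [ 7.4 -0.9  0.9  0.4]
```

Torque has jumped to +0.4 N m at about −101.5°, which is the end stop. One more small nudge, then release and rise.

```bash
python3 -m creep '[0,0,0,-0.025,0, 0,0,0,-0.025,0]'; python3 st.py;python3 -m creep '[0,0,0,0.03,0, 0,0,0,0.03,0.05, 0,0,0,0.03,0.05, 0,0,0,0.03,0.05, 0,0,0,0.03,0.05, 0,0,0.04,0.03,0.05, 0,0,0.08,0.03,0.05, 0,0,0.12,0.03,0.05, 0,0,0.16,0.03,0.05, 0,0,0.16,0.03,0.05]'; python3 -m creep '[-0.02,0.03,0.04,0.7,0.05, -0.02,0.03,0.04,0.7,0.05, -0.02,0.03,0.04,0.7,0.05, -0.02,0.03,0.04,0.7,0.05, -0.02,0.03,0.04,0.7,0.05, -0.02,0.03,0.04,0.7,0.05, -0.02,0.03,0.04,0.7,0.05]'; python3 st.py; python3 look.py w9 cam_grip,panel,seam
python3 - <<'E'
import cv2
im=cv2.imread('pics/w9.png'); cv2.imwrite('pics/w9b.png',cv2.resize(im[60:360,130:530],(800,600),interpolation=cv2.INTER_CUBIC))
E
```

```text
clock: 18.63
eef_pos: [0.4932, -0.0172, 0.0684]
tool_rot: [0.782, 0.623, -0.0, 0.002]
ft_force: [-4.8, -4.5, 8.6]
grip_width: 0.0138
grasp_force: 63.0
board mm, z, yaw
[[   0.9 -106.2   68.4 -102.9]
 [   0.9 -106.2   68.4 -102.9]
 [   0.8 -106.2   68.4 -102.9]]
mean [   0.9 -106.2   68.4 -102.9]
F [-3.7 -5.7] [ 7.8 -1.   0.9  1.2]
clock: 19.62
eef_pos: [0.4977, -0.0159, 0.2351]
tool_rot: [0.774, 0.634, 0.006, 0.005]
ft_force: [1.3, 0.4, 0.2]
grip_width: 0.0502
grasp_force: 0.0
clock: 20.2
eef_pos: [0.4731, 0.0143, 0.2663]
tool_rot: [0.509, 0.861, 0.0, -0.0]
ft_force: [0.2, -0.3, 0.9]
grip_width: 0.05
grasp_force: 0.0
board mm, z, yaw
[[-25.  -79.3 266.3 -61.2]
 [-25.  -79.3 266.2 -61.3]
 [-25.  -79.4 266.2 -61.4]]
mean [-25.  -79.3 266.2 -61.3]
F [-0.1 -0.1] [-0.1 -0.   0.  -0. ]
cam_grip [(0.62, array([282. , 212.4]), array([ 0.4951, -0.0098]))]
panel [(0.91, array([329.7, 141.1]), array([0.5173, 0.0815])), (0.84, array([ 90.3, 298.1]), array([ 0.3186, -0.299 ]))]
seam [(0.71, array([358.3, 112.2]), array([0.5207, 0.1253])), (0.32, array([280.7, 213.1]), array([ 0.5021, -0.0241]))]
20.55
```

View pics/w9b.png

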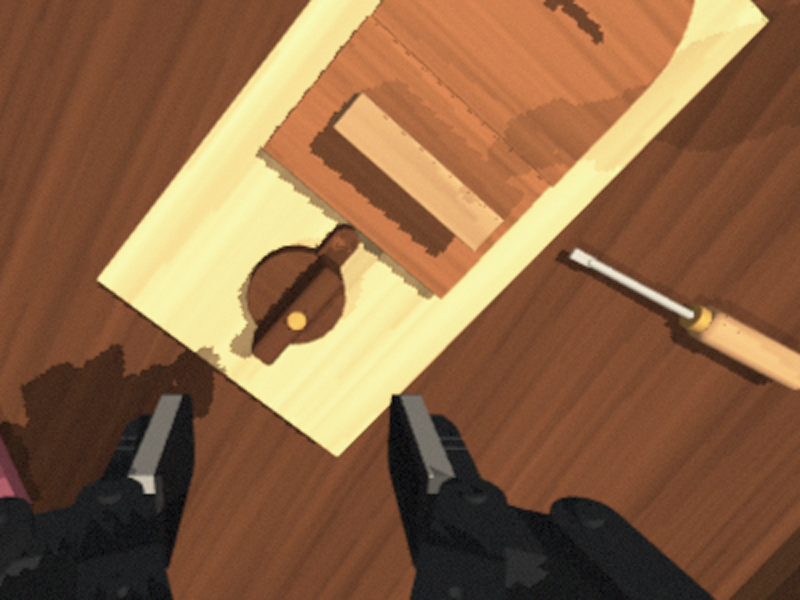

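Run:
```python
from brd import *
o=pickle.load(open("w9.pkl","rb"));K,E=o["K"],o["E"];f=lambda x,y:(x/2+130,y/2+60)
for n,q,z in(("dot",f(297,321),.093),("near L",f(254,351),.093),("near R",f(273,363),.093),("toe tip",f(349,230),.056),("rear -x",f(262,151),.055),("rear +x",f(440,297),.055),("joint -x",f(375,17),.055),("joint +x",f(553,187),.055)): print(n,tob(atz(K,E,q,z)))
```

```text
dot [   2.  -105.7]
near L [  -4.9 -134.7]
near R [   7.8 -133.6]
toe tip [ -1.9 -53.5]
rear -x [-69.1 -51.1]
rear +x [ 67.9 -49.2]
joint -x [-66.8  40.4]
joint +x [71.1 39.7]
```

The toe points along +y, with its tip at y ≈ −53 mm, just behind the panel's rear edge at −50 mm. The joint is at +40 mm, the ends are level and the robot is clear, so I hand it in.

```bash
python3 -c "
from workcell import bot
print(bot.job_done())"
```

```text
the job is handed in; nothing more can be done
None
```

The job is handed in at about 20.6 s: the wood panel half is butted against the clamped half with the joint closed and the ends level to within about 1 mm, the turn-button is at its end stop with its toe about 3 mm behind the panel, and the robot let go without going near the valve, ring, transformer or trimming tool.

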